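Set the slotted cover of a rotary lens store over the prism and lock it

ROBOT

A 7-joint arm with a two-finger parallel gripper is mounted at the origin on the work surface. World frame = base frame: x ahead of the robot, y to its left, z up, the work surface at z = 0. Lengths are in m, angles in rad, forces in N, time in s.
With the tool pointing down it reaches from about 0.35 to 0.9 m from the base axis. Payload 7.2 kg.
Tool frame: the origin (TCP) lies midway between the tips of the shut fingers; the grasp point (between the pads) lies 19 mm behind it; z points along the fingers, y is the line along which they close (so a half turn about z gives the same grasp; the last joint's range is limited). The gripper opens to 88 mm and grips with 3 to 60 N. Pads are 20 mm wide; open, the fingers measure 115 mm over their backs; the gripper's body (75 mm by 178 mm) begins 61 mm behind the grasp point.
Start: joints at [-0.068, 0.411, -0.013, 1.596, 0.006, 1.134, -0.082], TCP at [0.625, -0, 0.223] pointing down, gripper open.
Joint ranges: [-2.95, 2.95], [-0.29, 1.99], [-1.47, 1.44], [0.14, 2.54], [-1.03, 4.17], [0.13, 1.85], [-2.86, 2.86]. Speed limits (rad/s): [2.39, 2.39, 3.01, 3.01, 3.14, 3.14, 3.14].

INTERFACE

Orientations are given as a 3x3 rotation matrix whose columns are the frame's x, y, z axes.
In Python, from workcell import bot, jaws, imaging, current_time, current_q, current_joint_velocities, current_effort, current_tool_pos, current_tool_rot, current_ft_force, current_torque, current_grip_width, current_finger_force gives the robot as it stands. Calls block until the motion is done:
- bot.move_to(position, orientation): joint-space move of the TCP to a pose.
- bot.movel(position, ori=None, vel=0.15): straight line of the TCP; ori=None keeps the orientation; vel is the mean speed in m/s.
- bot.move_joints(angles): joint-space move.
- jaws.command_gripper(opening): finger opening in m; the grip force is fixed at half the most; returns when the fingers have stopped.
- bot.dwell(seconds).
- bot.inverse_kinematics(position, orientation): joint angles nearest the present ones, or None.
- imaging.read_camera(name): name is "scene" or "side" or "wrist"; returns a dict with "frame" (420x560x3 uint8, red, green, blue), "depth" (420x560 float32, m along the optical axis (not along the pixel's ray), 0 where there is no reading), "fx", "fy", "cx", "cy" (pixels), "camera_from_world" (4x4, takes a point from world to camera coordinates); the wrist camera has in their place "hand_eye" (4x4, takes a point from camera to tool coordinates, whose origin is the TCP and whose axes are the flange's). Camera axes: x right, y up, looking along -z (the intrinsics and any distortion apply to the point x, -y, -z); pixel columns grow to the right and rows downward; lengths in m; the calibration is good to about 2 mm. A picture is of the moment at which its call begins: read the wrist's pose just before it.
A pose or a line that the arm cannot do raises bot.MotionError and nothing moves.
- bot.close_job(): hands the job in; it is judged then, once.
Trained networks look in the newest picture that a camera, given by its name, has taken for a name from the list of things; names that differ only in an ending like _2 or _b are one class to them, and where a whole thing is asked for, a point or a joint stands for the part that bears it (a point fixed in the world has none). Each returns a list of dicts, best first, with "p" (0 to 1); they miss things now and then, are a little off and sometimes report something else, mostly with a low value. They report only what shows in the picture. A call takes as long as a camera call.
- imaging.look_for(camera, thing): "box" ([left, top, right, bottom] as shares, 0 to 1, of the picture: columns of its width, rows of its height, round what is visible of it).
- imaging.outline_of(camera, thing): "pixels" (420x560 bool, what is visible of it) and "box" ([left, top, right, bottom] as shares, 0 to 1, of the picture: columns of its width, rows of its height, round what is visible of it).
- imaging.landmark_of(camera, thing): "point" ([column, row] as shares, 0 to 1, of the picture: columns of its width, rows of its height: a listed point, or the origin of a listed thing).
Readings, each from a call of its own:
- current_time(): time.
- current_q(): joint angles.
- current_joint_velocities(): joint speeds.
- current_effort(): joint torques, N m.
- current_tool_pos(): TCP position.
- current_tool_rot(): TCP orientation.
- current_ft_force(): force on the tool from outside, world axes, zero at the start.
- current_torque(): the same for the moment, N m.
- current_grip_width(): finger opening in m.
- current_finger_force(): force on a finger pad.
Only numpy, scipy, OpenCV 4.12 (cv2) and the standard library are available. Lean on these libraries where they do the work, as an engineer would, in place of code of your own. Each camera call takes 0.05 s, during which the arm holds its last target. There are 200 camera calls.

TASK

Someone left the rotary lens store half-way between compartments, with its index bolt riding on the cover's ring. Turn the T-shaped clamp knob to draw the bolt back, turn the clear cover until its opening lies over the compartment with the triangular glass prism, and lock it there: knob turned back to locked, bolt sprung fully home in the notch. Leave the prism and the other things on the bench as they are.

Things in the scene. Friction and masses are not known exactly. Their poses are not given: they have to be found in the camera images.
- drum: Fixed round lens store, 202 mm across, six 60-degree compartments. Origin: centre of its underside, on the bench, z up. Compartment centres: 61 mm from the axis at 0, 60, 120.. degrees anticlockwise from its x axis. The one at 0 is empty; the prism is in the one at 120, 180, 240 or 300, other optical parts in the rest. On its -y side a pillar, 44 x 42 mm, 70 mm high, carries clamp knob and bolt.
- cover (a joint): Angle (rad) of the clear slotted cover about the drum's z axis, positive anticlockwise from above = angle of the opening's centre from the drum's x axis. Starts between 0.2 and 0.85. With the bolt drawn it turns without end and stays where left (about 0.15 N m). Clear disc: top 62 mm above the bench; aluminium index ring around it: 212 mm across, top 65 mm high.
- opening (a point): Centre of the cover's wedge-shaped opening (54 degrees wide, 21 to 90 mm from the axis): 62 mm from the axis, at the disc's top; x axis outwards from the cover's axis, z up. The ring's edge has six notches 15 mm wide, 8 mm deep, 60 degrees apart. The bolt meets one when the opening is over a compartment, but the ring is screwed on the disc up to 4 degrees off either way, so find the notch by feel.
- cover_handle (a point): Grip point of the cover's handle, on the cover's axis, 86 mm above the bench. The handle is an upright black bar 72 mm long (its x axis, in line with the opening), 14 mm wide (y), top 100 mm above the bench, on a 44 mm round boss whose top is 66 mm high.
- knob (a joint): Angle (rad) of the clamp knob about its vertical axis, positive anticlockwise from above: 0 = locked stop (bar points at the drum's axis), the start; 1.5 = open stop. It draws the bolt's carriage back 7.3 mm per rad and stays where left (about 0.1 N m). From about 1.25 on the bolt is clear of the ring. Turning it back to 0 sends the sprung bolt in again.
- knob_grip (a point): Grip point of the T-shaped clamp knob, on its axis, 133 mm from the drum's axis, 93 mm above the bench. The knob is an upright black bar 50 mm long (its y axis), 13 mm wide (x), from 73 to 103 mm above the bench.
- bolt_tip (a point): End of the steel index bolt, 12 mm wide, 60 mm above the bench, sliding along the drum's y axis. y in the drum's frame: -99 mm home in a notch, -106 resting on the ring's edge (the start), beyond: clear. With the knob at 0 and no notch before it, it rides on the ring, pressed by a 10 N spring, and drops home when a notch comes past (1.5 mm play each side); the cover then stops hard.
- prism: Loose triangular glass prism, 44 mm sides, 40 mm high, standing on its triangular face in one of the compartments under the cover. Origin: centre of its underside.
- ophthalmoscope: Bystander: hand ophthalmoscope 195 mm long lying beside the drum. Origin: under its middle.
- trial_lens: Bystander: round trial lens of 38 mm diameter with a tab, flat on the bench near the pillar. Origin: under the lens's centre.
- screwdriver: Bystander: screwdriver lying on the robot's side of the drum. Origin: under its middle.
- spray: Bystander: upright cleaner bottle, 38 mm diameter, 115 mm high, near the pillar. Origin: centre of its underside.
- carton: Bystander: blue carton 75 x 120 x 55 mm behind the drum. Origin: centre of its underside.
- lens_stand: Bystander: round lens on a post with a 60 mm foot, 107 mm high. Origin: centre of its underside.

How it is judged:
By the outcome, as a careful person would: the job done as asked, in the order asked, and still so for the second after the job is handed in, with the robot touching nothing.
It also fails if it takes over 72 s, if anything falls off the work surface, if the arm or the gripper's body presses on something with over 40 N, if the wrist force passes 120 N, or if a joint passes its speed limit or range.

## Working session

There is one attempt and no reset: what is moved stays moved. The work goes in short steps, each a Python script; the robot and the scene stay as the last script left them, time stands still between calls to the robot, and variables do not carry over. Pictures are saved under pics/ and viewed, at most 10 in all, crops included, and the job is handed in when it is done.

```bash
mkdir -p pics; cat > h.py <<'E'
import numpy as np, cv2
from workcell import *
def cam(n):
    if n=='wrist':
        T=np.eye(4);T[:3,:3]=current_tool_rot();T[:3,3]=current_tool_pos()
        c=imaging.read_camera(n); c['W']=T@np.array(c['hand_eye'])
    else:
        c=imaging.read_camera(n); c['W']=np.linalg.inv(np.array(c['camera_from_world']))
    return c
def ray(c,u,v):
    d=np.array([(u-c['cx'])/c['fx'],-(v-c['cy'])/c['fy'],-1.])
    return c['W'][:3,3],c['W'][:3,:3]@d
def at_z(c,u,v,z):
    o,d=ray(c,u,v); return o+d*(z-o[2])/d[2]
def deproj(c,u,v):
    o,d=ray(c,u,v); return o+d*c['depth'][int(v),int(u)]
def proj(c,p):
    q=np.linalg.inv(c['W'])@np.append(p,1); return c['cx']+c['fx']*q[0]/-q[2], c['cy']-c['fy']*q[1]/-q[2]
def save(c,n): cv2.imwrite('pics/'+n,cv2.cvtColor(c['frame'],cv2.COLOR_RGB2BGR))
E
python3 - <<'E'
from h import *
zs=dict(drum=0,opening=.062,cover_handle=.086,knob_grip=.093,bolt_tip=.06,prism=0.0,spray=0,lens_stand=0,carton=0,ophthalmoscope=0,screwdriver=0,trial_lens=0)
for n in ['scene','side','wrist']:
    c=cam(n); save(c,n+'0.png'); print(n,c['W'][:3,3].round(3), [k for k in c])
    for t in zs:
        r=imaging.landmark_of(n,t)
        for x in r[:2]:
            u,v=x['point'][0]*560,x['point'][1]*420
            print(t,round(x['p'],2),int(u),int(v),at_z(c,u,v,zs[t]).round(4))
print(current_time(),current_tool_rot().round(3) if hasattr(current_tool_rot(),'round') else current_tool_rot())
E
python3 - <<'E'
import cv2,numpy as np
a=[cv2.imread(f'pics/{n}0.png') for n in('scene','side','wrist')]
cv2.imwrite('pics/a.png',cv2.resize(np.vstack([np.hstack(a[:2]),np.hstack([a[2],a[2]*0])]),(800,600)))
E
```

```text
scene [1.496 0.763 0.843] ['frame', 'depth', 'fx', 'fy', 'cx', 'cy', 'camera_from_world', 'W']
drum 0.95 212 222 [ 0.537  -0.0298  0.    ]
opening 0.79 202 217 [ 0.6013 -0.0127  0.062 ]
cover_handle 0.65 208 199 [ 0.5506 -0.0272  0.086 ]
knob_grip 0.64 174 176 [ 0.5143 -0.1832  0.093 ]
prism 0.63 161 254 [ 0.7273 -0.0523  0.    ]
spray 0.79 151 221 [ 0.6276 -0.1826  0.    ]
lens_stand 0.9 376 226 [0.2948 0.3719 0.    ]
lens_stand 0.37 210 220 [ 0.5325 -0.0426  0.    ]
carton 0.89 161 256 [ 0.7335 -0.0461  0.    ]
ophthalmoscope 0.88 255 241 [0.5458 0.1227 0.    ]
screwdriver 0.44 255 199 [0.363  0.0023 0.    ]
trial_lens 0.47 175 179 [ 0.4033 -0.2878  0.    ]
side [ 0.297 -0.501  0.51 ] ['frame', 'depth', 'fx', 'fy', 'cx', 'cy', 'camera_from_world', 'W']
drum 0.96 325 277 [ 0.5451 -0.0289  0.    ]
opening 0.63 352 241 [ 0.6001 -0.0162  0.062 ]
cover_handle 0.82 329 241 [ 0.5458 -0.0297  0.086 ]
cover_handle 0.22 163 192 [0.2855 0.2223 0.086 ]
knob_grip 0.64 356 298 [ 0.5257 -0.1672  0.093 ]
prism 0.43 239 277 [0.3936 0.0201 0.    ]
spray 0.44 326 277 [ 0.5474 -0.0302  0.    ]
spray 0
[... 288 characters left out ...]
 279 346 [ 0.4178 -0.1455  0.    ]
wrist [0.625 0.076 0.385] ['frame', 'depth', 'fx', 'fy', 'cx', 'cy', 'hand_eye', 'W']
drum 0.84 213 205 [ 0.5473 -0.0246  0.    ]
opening 0.71 197 315 [ 0.5356 -0.1319  0.062 ]
cover_handle 0.85 198 232 [ 0.5488 -0.0286  0.086 ]
cover_handle 0.39 211 209 [ 0.5623 -0.0062  0.086 ]
knob_grip 0.75 184 358 [ 0.5278 -0.1621  0.093 ]
bolt_tip 0.55 198 315 [ 0.5356 -0.1339  0.06  ]
spray 0.9 277 325 [ 0.6228 -0.1868  0.    ]
carton 0.69 362 215 [ 0.7243 -0.0368  0.    ]
ophthalmoscope 0.67 204 72 [0.5451 0.1211 0.    ]
screwdriver 0.62 76 171 [0.3919 0.0155 0.    ]
trial_lens 0.65 121 300 [ 0.4223 -0.1506  0.    ]
1.95 [[ 0.  1.  0.]
 [ 1. -0.  0.]
 [ 0.  0. -1.]]
```

View pics/wrist0.png

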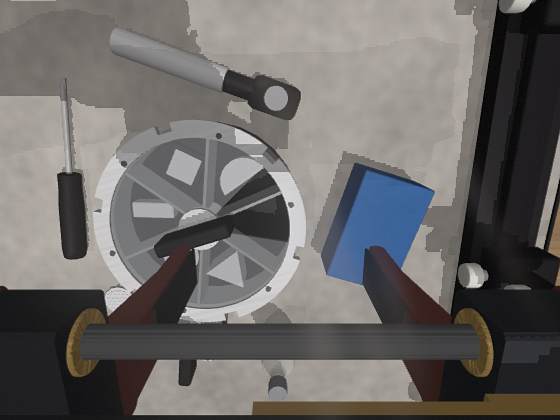

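View pics/side0.png

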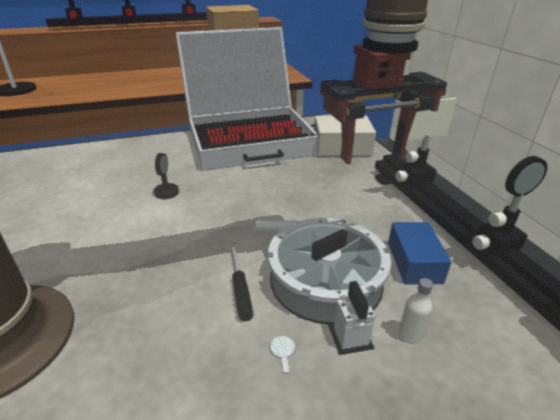

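The wrist view shows a triangle at about (226,268), roughly in the 300° compartment. The handle bar runs from (157,247) to (232,225), and the knob is half hidden near (186,365). I'll take one closer look from above, with the fingers clear of the drum.

```bash
python3 - <<'E'
from h import *
R=np.array(current_tool_rot())
bot.move_to([0.55,-0.19,0.27],R)
c=cam('wrist'); save(c,'w1.png')
zs=dict(drum=0,opening=.062,cover_handle=.086,knob_grip=.093,bolt_tip=.06,prism=0.0)
for t in zs:
    for x in imaging.landmark_of('wrist',t)[:2]:
        u,v=x['point'][0]*560,x['point'][1]*420
        print(t,round(x['p'],2),int(u),int(v),at_z(c,u,v,zs[t]).round(4))
# bar geometry from depth: points by height
v,u=np.mgrid[0:420,0:560]; D=c['depth']
d=np.stack([(u-c['cx'])/c['fx'],-(v-c['cy'])/c['fy'],-np.ones_like(D)],-1)*D[...,None]
P=d@c['W'][:3,:3].T+c['W'][:3,3]
for t,z0,ctr in (('handle',.1,(.548,-.029)),('knob',.103,(.527,-.163))):
    m=(D>0)&(abs(P[...,2]-z0)<.006)&(np.hypot(P[...,0]-ctr[0],P[...,1]-ctr[1])<.045)
    q=P[m]; 
    if len(q)<20: print(t,'few',len(q)); continue
    (cx,cy),(w,h),a=cv2.minAreaRect((q[:,:2]*1000).astype(np.float32))
    e=np.linalg.svd(q[:,:2]-q[:,:2].mean(0),full_matrices=False)[2][0]
    print(t,len(q),q[:,2].mean(),'rect',cx,cy,w,h,a,'ang',np.degrees(np.arctan2(e[1],e[0])), (v[m].min(),v[m].max(),u[m].min(),u[m].max()))
# ring circle fit (top 65 mm, outer edge)
m=(D>0)&(abs(P[...,2]-.065)<.004); q=P[m][:,:2]; r=np.hypot(*(q-[.548,-.029]).T)
q=q[(r>.092)&(r<.112)]
ang=np.arctan2(q[:,1]+.029,q[:,0]-.548); E=[]
for b in range(-36,36):
    s=(np.floor(np.degrees(ang)/5)==b)
    if s.sum()>10: k=q[s]; E.append(k[np.argmax(np.hypot(*(k-[.548,-.029]).T))])
E=np.array(E)
from scipy.optimize import least_squares
f=least_squares(lambda x:np.hypot(*(E-x[:2]).T)-x[2],[.548,-.029,.106],loss='soft_l1',f_scale=.001)
print('ring',f.x,len(E)); print(current_time())
np.save('P1.npy',P)
E
```

```text
drum 0.65 274 40 [ 0.5441 -0.0268  0.    ]
opening 0.28 279 24 [ 0.5503 -0.0245  0.062 ]
cover_handle 0.82 272 27 [ 0.5442 -0.0329  0.086 ]
cover_handle 0.44 426 53 [ 0.6889 -0.0547  0.086 ]
knob_grip 0.71 258 172 [ 0.5292 -0.166   0.093 ]
bolt_tip 0.54 261 137 [ 0.531  -0.1334  0.06  ]
handle 1455 0.0994691024599247 rect 545.3651733398438 -32.12527084350586 71.84182739257812 14.578254699707031 17.979793548583984 ang -162.3294132374692 (np.int64(3), np.int64(44), np.int64(235), np.int64(313))
knob 656 0.1022919591469272 rect 529.9482421875 -164.173095703125 50.176570892333984 13.047947883605957 83.48050689697266 ang -96.48492722334457 (np.int64(146), np.int64(196), np.int64(250), np.int64(267))
ring [ 0.54516006 -0.03216339  0.10581719] 42
3.15
```

View pics/w1.png

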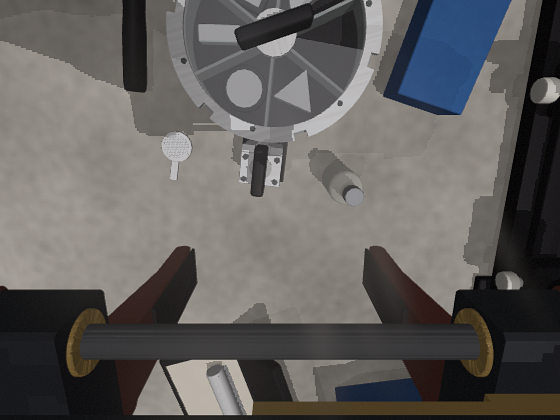

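The picture shows the triangular prism at (295,92), in the 300° compartment, with a round lens next to it at (243,88). The depth fits agree closely: cover axis at (0.5453, -0.0321), knob at (0.5299, -0.1642), 133.0 mm apart. That puts the drum's yaw at -6.6° and the cover at +24.4°. Next I'll turn the knob open.

```bash
cat >> h.py <<'E'
AX=np.array([.5453,-.0321]); KN=np.array([.5299,-.1642]); YAW=-6.6
def Rt(deg):
    a=np.radians(deg); s,c=np.sin(a),np.cos(a)
    return np.array([[-s,c,0],[c,s,0],[0,0,-1.]])
def wrap90(d): return d
def turn(xy,z,a0,a1,step=8,tmax=None,k=1e-4):
    """rotate gripped bar about xy; shift with the side force; stop at |torque|>tmax"""
    xy=np.array(xy,float); n=max(1,int(np.ceil(abs(a1-a0)/step))); out=[]
    for a in np.linspace(a0,a1,n+1)[1:]:
        bot.movel([*xy,z],Rt(a))
        F=np.array(current_ft_force()); M=np.array(current_torque())
        out.append((round(float(a),1),*F.round(1),round(float(M[2]),2)))
        if np.hypot(*F[:2])>6: xy+=np.clip(k*F[:2],-.0006,.0006)
        if tmax and abs(M[2])>tmax: break
    for o in out: print(*o)
    print('xy',xy,'t',round(current_time(),2)); return xy,a
E
python3 - <<'E'
from h import *
z=.076
a=YAW
for p in ([*KN,.16],[*KN,z]):
    for d in (0,40,80): print(bot.inverse_kinematics(p,Rt(a+d)) is not None,end=' ')
jaws.command_gripper(.05)
bot.move_to([*KN,.16],Rt(a)); bot.movel([*KN,z]); print(np.array(current_ft_force()).round(1),current_time())
jaws.command_gripper(0); print(current_grip_width(),current_finger_force(),np.array(current_ft_force()).round(1),current_torque(),current_time())
xy,a=turn(KN,z,a,a+10,5)
np.save('st.npy',[*xy,a])
E
```

```text
True True True True True True [-0.1  0.2  0.2] 5.1417
0.012561102884105281 30.000216364860535 [-0.3  0.9  1.9] [-0.0164342  -0.03762421  0.00017323] 5.8
-1.6 -0.3 0.8 3.5 0.22
3.4 -1.0 0.3 4.6 0.13
xy [ 0.5299 -0.1642] t 6.3
```

```bash
python3 - <<'E'
from h import *
x,y,a=np.load('st.npy'); z=.076
xy,a=turn([x,y],z,a,YAW+83,10)
jaws.command_gripper(.05); bot.movel([*xy,.17],vel=.25)
# handle: bar at world 17.8 -> closing dir 107.8 or -72.2
for b in (107.8,-72.2):
    print(b,[None if (q:=bot.inverse_kinematics([*AX,.072],Rt(b+d))) is None else np.round(q,2)[[0,2,4,6]] for d in (0,-45,-84)])
print(np.round(current_q(),2),current_time())
c=cam('side')
E
```

```text
12.5 -1.7 0.0 5.2 0.15
21.6 -2.3 -0.2 5.8 0.16
30.8 -3.8 0.0 6.9 0.17
39.9 -4.8 0.5 7.0 0.17
49.0 -4.3 -0.1 7.7 0.1
58.1 -4.9 -1.0 9.0 0.06
67.3 -5.5 -0.6 8.2 0.14
76.4 -5.2 -1.8 8.6 0.16
xy [ 0.5299 -0.1642] t 8.77
107.8 [array([ 0.32, -0.45,  0.3 ,  1.58]), array([ 0.21, -0.31,  0.21,  0.88]), array([ 0.11, -0.18,  0.12,  0.28])]
-72.2 [array([-0.16,  0.17, -0.11, -1.19]), array([-0.84,  1.25, -0.95, -1.19]), array([ 0.81, -1.24,  0.9 ,  2.77])]
[ 0.48  0.37 -0.34  1.81  0.15  0.98  1.41] 10.0333
```

```bash
cat >> h.py <<'E'
def bar(c,z0,ctr,r=.045):
    v,u=np.mgrid[0:420,0:560]; D=c['depth']
    P=(np.stack([(u-c['cx'])/c['fx'],-(v-c['cy'])/c['fy'],-np.ones_like(D)],-1)*D[...,None])@c['W'][:3,:3].T+c['W'][:3,3]
    q=P[(D>0)&(abs(P[...,2]-z0)<.006)&(np.hypot(P[...,0]-ctr[0],P[...,1]-ctr[1])<r)]
    if len(q)<20: return len(q)
    e=np.linalg.svd(q[:,:2]-q[:,:2].mean(0),full_matrices=False)[2][0]
    rc=cv2.minAreaRect((q[:,:2]*1000).astype(np.float32))
    return len(q),np.round(rc[0],1),np.round(rc[1],1),'ang mod180',round(float(np.degrees(np.arctan2(e[1],e[0]))%180),1)
E
python3 - <<'E'
from h import *
bot.move_to([*AX,.17],Rt(107.8))
c=cam('wrist'); save(c,'w2.png')
print('knob',bar(c,.103,KN,.03),'handle',bar(c,.1,AX)); 
s=cam('side'); save(s,'s2.png'); print('side knob',bar(s,.103,KN,.03),'handle',bar(s,.1,AX)); 
bot.movel([*AX,.072]); jaws.command_gripper(0)
print(current_grip_width(),np.array(current_ft_force()).round(1),current_time())
xy,a=turn(AX,.072,107.8,97.8,5); np.save('st.npy',[*xy,a])
E
```

```text
knob (1548, array([ 529.4, -163.7]), array([13.2, 49.4]), 'ang mod180', 166.4) handle (1789, array([544.9, -32.3]), array([72. , 13.6]), 'ang mod180', 17.8)
side knob (306, array([ 528.9, -166.4]), array([14.3, 50.1]), 'ang mod180', 166.3) handle (280, array([544.6, -34.9]), array([71.9, 14.5]), 'ang mod180', 16.9)
0.013931775634203452 [ 0.8 -4.4  1.7] 12.225
102.8 1.2 -4.5 0.9 -0.07
97.8 2.1 -5.8 1.4 -0.06
xy [ 0.54551413 -0.03267509] t 12.72
```

The knob is at 83° (1.45 rad), so the bolt is clear. I'll turn the cover to about 7° short of the prism compartment, then lock the knob.

```bash
python3 - <<'E'
from h import *
x,y,a=np.load('st.npy')
xy,a=turn([x,y],.072,a,30.4,10)
jaws.command_gripper(.05); bot.movel([*xy,.17],vel=.25)
c=cam('wrist'); print('handle',bar(c,.1,AX),'knob',bar(c,.103,KN,.03)); save(c,'w3.png')
np.save('st.npy',[*xy,a]); print(current_time())
# knob back: bar at world 166.4 -> closing 76.4
bot.move_to([*KN,.17],Rt(76.4)); bot.movel([*KN,.076]); jaws.command_gripper(0); print(current_grip_width())
xy,a=turn(KN,.076,76.4,YAW-1,10)
np.save('kn.npy',[*xy,a])
jaws.command_gripper(.05); bot.movel([*xy,.17],vel=.25)
c=cam('wrist'); save(c,'w4.png'); print('handle',bar(c,.1,AX),'knob',bar(c,.103,KN,.03),current_time())
E
```

```text
88.2 1.3 -5.7 2.2 -0.09
78.5 1.2 -5.2 2.5 -0.1
68.9 0.4 -6.0 3.2 -0.08
59.3 0.3 -6.1 3.1 -0.12
49.7 -0.5 -5.7 4.4 -0.1
40.0 -0.2 -5.4 4.8 -0.12
30.4 -0.7 -5.3 5.5 -0.09
xy [ 0.54554175 -0.03327509] t 14.94
handle (1802, array([544.8, -31.7]), array([13.9, 71.2]), 'ang mod180', 120.8) knob 0
16.2667
0.012941830603219878
67.1 -1.3 -4.0 3.1 -0.06
57.7 -1.7 -5.2 2.6 -0.04
48.4 -1.4 -4.4 3.3 -0.04
39.1 -2.4 -5.1 3.4 -0.03
29.7 -1.8 -5.9 2.2 -0.01
20.4 -1.3 -3.8 4.5 -0.05
11.1 -1.0 -5.7 4.6 -0.04
1.7 -0.9 -5.1 3.8 0.03
-7.6 -0.6 -5.9 4.2 0.47
xy [ 0.52972204 -0.16478951] t 21.51
handle (2031, array([549.1, -38.8]), array([14.3, 56.9]), 'ang mod180', 122.5) knob (1180, array([ 529.8, -163.9]), array([49.5, 12.9]), 'ang mod180', 83.2) 22.825
```

```bash
python3 - <<'E'
from h import *
bot.move_to([*AX,.17],Rt(30.8)); c=cam('wrist'); print(bar(c,.1,AX))
bot.movel([*AX,.072]); jaws.command_gripper(0); print(current_grip_width(),current_torque()[2])
xy,a=turn(AX,.072,30.8,16.8,1,tmax=.6)
np.save('st.npy',[*xy,a])
E
```

```text
(1809, array([545. , -31.8]), array([13.7, 71.4]), 'ang mod180', 120.5)
0.014129760762756356 -0.1824036325414836
29.8 -4.7 -2.3 6.0 0.46
28.8 -3.3 -1.7 5.7 0.51
27.8 -3.7 -1.8 5.4 0.49
26.8 -3.8 -1.9 5.6 0.43
25.8 -4.2 -1.0 5.8 -0.09
24.8 -3.5 -2.4 5.8 -0.02
23.8 -4.4 -2.3 5.0 0.47
22.8 -3.5 -1.6 5.3 0.71
xy [ 0.5453 -0.0321] t 26.92
```

The torque dropped at 25.8°, where the bolt fell in, and then rose sharply at 22.8°, which is the notch wall. I'll back off to the middle, release, and check by picture.

```bash
python3 - <<'E'
from h import *
turn(AX,.072,22.8,21.8,1); turn(AX,.072,21.8,27.3,1,tmax=.6)
turn(AX,.072,26,24.6,2)
jaws.command_gripper(.05); bot.movel([*AX,.17],vel=.25)
c=cam('wrist'); print('handle',bar(c,.1,AX))
bot.move_to([KN[0]-.0,KN[1]-.06,.24],Rt(0))
c=cam('wrist'); save(c,'w5.png'); print('knob',bar(c,.103,KN,.03),'handle',bar(c,.1,AX))
for x in imaging.landmark_of('wrist','bolt_tip')[:1]:
    p=at_z(c,x['point'][0]*560,x['point'][1]*420,.06); d=p[:2]-AX; y=np.radians(YAW)
    print(x['p'],'bolt drum frame',[d@[np.cos(y),np.sin(y)],d@[-np.sin(y),np.cos(y)]])
u,v=map(int,proj(c,[.533,-.135,.06])); print(u,v)
k=cv2.cvtColor(c['frame'],cv2.COLOR_RGB2BGR)[max(0,v-110):v+80,max(0,u-120):u+120]; cv2.imwrite('pics/w5c.png',cv2.resize(k,None,fx=3,fy=3,interpolation=cv2.INTER_CUBIC))
print(current_time())
E
```

```text
21.8 -3.5 -2.4 5.5 0.74
xy [ 0.5453 -0.0321] t 27.17
22.7 -3.1 -2.8 4.3 0.65
xy [ 0.5453 -0.0321] t 27.42
24.6 -4.3 -2.3 5.3 0.12
xy [ 0.5453 -0.0321] t 27.67
handle (1745, array([544.9, -31.7]), array([13.7, 71.3]), 'ang mod180', 114.8)
knob (854, array([ 529.9, -164.2]), array([49.9, 13. ]), 'ang mod180', 83.4) handle (265, array([556.3, -61.4]), array([11. , 16.9]), 'ang mod180', 174.2)
0.4 bolt drum frame [np.float64(-0.0017308689492135647), np.float64(-0.09796214758588807)]
283 105
29.925
```

View pics/w5c.png

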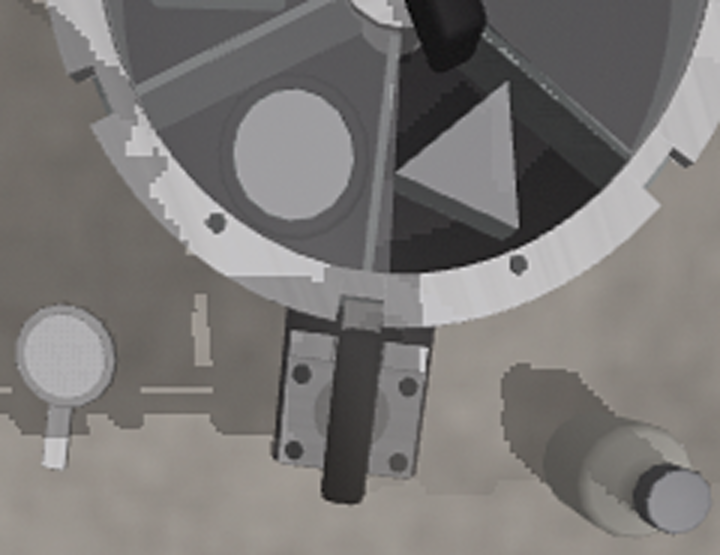

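The picture shows the bolt home in its notch at (360,312), with its tip at about y = -98 mm. The knob bar points at the axis (83.4°, same as at the start), and the open wedge lies over the prism at (460,165).

```bash
python3 -c "
from h import *
bot.close_job(); print(current_time())"
```

```text
the job is handed in; nothing more can be done
the job is handed in; nothing more can be done
```

The job is handed in at about 30 s of the 72 s allowed: the cover's opening is over the prism compartment (300°), the knob is back at locked, and the last picture shows the bolt home in its notch.

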